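Uncap a salvaged filter housing and press its element home

ROBOT

A 6-joint arm with a two-finger parallel gripper is mounted at the origin on the work surface. World frame = base frame: x ahead of the robot, y to its left, z up, the work surface at z = 0. Lengths are in m, angles in degrees, forces in N, time in s.
With the tool pointing down it reaches from about 0.325 to 0.9 m from the base axis. Payload 6.1 kg.
Tool frame: the origin (TCP) lies at the very end of the fingers, on their centre line; the grasp point (between the pads) lies 19 mm behind it; z points along the fingers, y is the line along which they close (so a half turn about z gives the same grasp; the last joint's range is limited). The gripper opens to 85 mm and grips with 20 to 120 N. Pads are 22 mm wide; open, the fingers measure 114 mm over their backs; the gripper's body (76 mm by 85 mm) begins 54 mm behind the grasp point. The pads swing forward as they close: fully open they stand 13 mm farther back than shut.
Start: joints at [-76.954, 12.628, 87.462, -0, 79.91, -7.225], TCP at [0.217, -0.586, 0.231] pointing down, gripper open.
Joint ranges: [-170.65, 170.65], [-52.31, 119.04], [5.05, 147.46], [-71.25, 251.25], [11.57, 151.72], [-153.62, 153.62]. Speed limits (degrees/s): [147.25, 147.25, 172.46, 180, 180, 180].

INTERFACE

Orientations are given as a 3x3 rotation matrix whose columns are the frame's x, y, z axes.
In Python, from station import robot, vision, workorder gives the robot as it stands.
- The arm moves only by the tool jog_arm, never from a script. Its argument "motion" is text: rows parted by semicolons, each of 7 numbers parted by spaces: the opening, from 0 (shut) to 1 (fully open), then the shift along the world's x, y, z in m, then the turn, a rotation vector about the world's x, y, z in units of 8 degrees (1.0 is 8 degrees). A call has 1 to 10 rows; each row is the pose to reach, as a shift and turn from the pose commanded when the call began; what a row does not reach only later rows make up. A row lasts 1/8 s, in which the tool goes at most 62.5 mm and 10.7 degrees, less where a joint would pass 70% of its speed; a pose out of reach is approached as far as the arm can. A call with a gripper value outside its range is refused whole. The fingers move at their own pace and stop on an object; "grip_force" is the grip in N (left out, the last holds). Time passes only in rows, so rows that repeat a pose let the fingers close. It gives the time, the measured TCP pose, the force, the opening and the grip force at its end, in the units of the state.
- robot.sense(): the state, without advancing time (a new reading comes with each control period).
- vision.capture(name): name is "side" or "top" or "wrist"; returns a dict with "image" (480x640x3 uint8, red, green, blue), "fx", "fy", "cx", "cy" (pixels), "R" (3x3) and "t" (3): a world point X has camera coordinates R X + t; the wrist camera has in their place "T_tool_cam" (4x4, takes a point from camera to tool coordinates, whose origin is the TCP and whose axes are the flange's). Camera axes: x right, y down, z forward; pixel columns grow to the right and rows downward; lengths in m; the calibration is good to about 2 mm. A picture is of the moment at which its call begins: read the wrist's pose just before it. There is no depth.
- workorder.hand_in(): hands the job in; it is judged then, once.
The state is a dict: "time": time; "joint_positions": joint angles; "joint_velocities": joint speeds; "tau": joint torques, N m; "ee_pos": TCP position; "eef_rot": TCP orientation; "contact_force": force on the tool from outside, world axes, zero at the start; "moment": the same for the moment, N m; "width": finger opening in m; "finger_force": force on a finger pad.
Only numpy, scipy, OpenCV 4.12 (cv2) and the standard library are available. Lean on these libraries where they do the work, as an engineer would, in place of code of your own. Each camera call takes 0.05 s, during which the arm holds its last target. There are 200 camera calls.

TASK

On the salvage bench, push the orange-knobbed keeper lever well aside (about a quarter turn, leave it there), then lift the loose red cap off the aluminium filter housing and set it down, without dropping it, handle up between the four posts of the blue cap holder, and press it down until the yellow seat is fully home. Then press the green filter element, which stands proud of the housing, down into it as far as it goes. Leave the other parts on the bench where they are.

Things in the scene. Friction and masses are not known exactly. Their poses are not given: they have to be found in the camera images.
- housing: fixed aluminium filter pot, outer diameter 92 mm, bore 76, rim 85 mm above the table, on a dark 130 x 130 mm foot 12 mm thick. Origin: centre of its underside, on the pot's axis. An 18 mm post carrying the keeper stands 95 mm from the axis along its +y; a 28 mm stub pipe, 45 mm high, points along its -x to 95 mm. Place and yaw vary; may swap sides with the cap holder
- keeper (a joint): keeper angle, rad, 0 to 1.75, growing clockwise seen from above: a flat steel lever 16 mm wide (120 to 128 mm above the table) on the housing's post. At 0 its 57 mm nose points to the pot's axis, 3 mm above the cap's deck, and blocks the cap; its tail, with the orange knob, points along the housing's +y. Stays where left (about 1 N at the knob to move); cap and gripper are clear from 1.2
- keeper_hinge (a point): point on the keeper's vertical pivot axis, on the top face of the lever, 128 mm above the table
- keeper_lug (a point): top centre of the orange upright knob to push the keeper by: a cylinder 16 mm in diameter, 40 mm tall above the lever's top face, 75 mm from the pivot; its top is 168 mm above the table
- cap: loose red plastic cap, 108 mm diameter, about 0.16 kg. Origin: centre of the lower edge of its skirt, 73 mm above the table at the start. The 12 mm deep skirt hangs around the pot's rim, 2.5 mm loose all round. Flat deck 44 mm above the origin; on it an upright bar handle, 70 mm long along the cap's x, 18 mm thick along its y, from 44 to 80 mm above the origin
- cap_grip (a point): point in the middle of the cap's bar handle, 65 mm above the cap's origin, 15 mm below the handle's top; grip across the 18 mm (cap's y)
- cap_holder: fixed cap holder: blue plate 150 x 150 x 10 mm, four pointed steel posts, 12 mm in diameter, 48 mm high, on its diagonals 66 mm from the centre (120 mm clear across), a round yellow seat between them. Origin: centre of the underside. Place and yaw vary
- holder_seat (a joint): how far the yellow seat (112 mm disc) is pressed down, m: 0 up (its top 30 mm above the table) to 0.012 fully home (18 mm). About 8 N moves it; the cap's weight does not; it stays where left
- seat_top (a point): centre of the yellow seat's top face
- element (a joint): how far the filter element is pressed in, m: from about 0 (green top 12 mm above the housing's rim) to 0.014 fully home (2 mm below the rim). About 7 N moves it; it stays where left
- element_top (a point): centre of the flat green top face of the filter element, 69 mm in diameter, on the housing's axis; 97 mm above the table when the joint reads 0; hidden under the cap at first
- bearing: bystander: plain steel bearing ring, 64 mm diameter, 22 mm high. Origin: centre of its underside
- oil_can: bystander: green can, 60 mm diameter, 130 mm high. Origin: centre of its underside
- pipe_stub: bystander: upright copper-coloured solid pipe stub, 48 mm diameter, 85 mm high. Origin: centre of its underside
- wrench: bystander: steel wrench lying flat, its handle towards its own -x. Origin: centre of its underside
- bracket: bystander: L-shaped aluminium bracket, 100 x 70 mm, 46 mm high. Origin: centre of its underside
- fitting_cup: bystander: dark steel cup, 80 mm diameter, 60 mm high. Origin: centre of its underside
Not all that is in view belongs to the job. Of the things that look like the cap, the larger one is meant.

How it is judged (in metres and radians):
On the way, in this order (a step that is already met when the one before it is completed fails the run):
1. the keeper lever is swung aside, over 1.0 rad (value of joint keeper above 1 rad), for 0.1 s.
2. the cap is lifted clear of the housing (its lower edge over 95 mm above the table) (height (world z) of cap above 0.095 m), for 0.1 s.
3. the cap sits upright in the holder, and is pressed down with the seat home (horizontal distance between cap and cap_holder below 0.012 m and z of cap in the frame of cap_holder below 0.0225 m and angle between cap's own z axis and vertical below 0.12 rad and value of joint holder_seat above 0.0095 m), for 0.2 s.
4. the filter element is pressed home in the housing (value of joint element above 0.0115 m), for 0.2 s.
At the end, for the whole second after the job is handed in: cap upright (0.12 rad) in the holder, within 12 mm of its centre, lower edge under 22.5 mm above the holder's underside, seat pressed at least 9.5 of 12 mm; element pressed in at least 11.5 of 14 mm; keeper beyond 1.0 rad; cap at rest (all of step 3 and value of joint element above 0.0115 m and value of joint keeper above 1 rad and linear speed of cap below 0.02 m/s); the robot touches nothing.
It fails at once if the cap is dropped (moves over 0.6 m/s with no finger touching it) (linear speed of cap above 0.6 m/s and contact force between the fingers and cap below 0.05 N).
It fails at once if another part on the bench is shifted by more than 25 mm (distance of any of bearing, oil_can, pipe_stub, wrench, bracket, fitting_cup from where it was at the start of the episode above 0.025 m).
It also fails if it takes over 72 s, if anything falls off the work surface, if the arm or the gripper's body presses on something with over 40 N, if the wrist force passes 120 N, or if a joint passes its speed limit or range.

## Working session

There is one attempt and no reset: what is moved stays moved. The work goes in short steps, Python scripts to look and compute and a tool call to move; the robot and the scene stay as the last step left them, time stands still between calls to the robot, and variables do not carry over. Pictures are saved under pics/ and viewed, at most 10 in all, crops included, and the job is handed in when it is done.

Besides the shell and the picture viewer there is one more tool, called after ">>>" as a command line: name --argument value ..., lists and objects as JSON in quotes. jog_arm: Moves the arm, as the interface text tells. Its arguments: {"type":"object","properties":{"motion":{"type":"string"},"grip_force":{"type":"number"}},"required":["motion"]}

```bash
ls; mkdir -p pics; python3 - <<'E'
from station import robot, vision, workorder
import cv2,pickle
s=robot.sense(); print(s['time'],s['ee_pos'],s['eef_rot'],s['width'])
for n in('top','side'):
    c=vision.capture(n); pickle.dump(c,open(n+'.pkl','wb')); cv2.imwrite(f'pics/{n}0.png',c['image'][:,:,::-1]); print({k:v for k,v in c.items() if k!='image'})
E
```

```text
pics
0.0 [ 0.21639516 -0.58569228  0.23020498] [[ 9.38052952e-01  3.46491659e-01 -4.36000996e-04]
 [ 3.46491844e-01 -9.38051060e-01  1.90033128e-03]
 [ 2.49457743e-04 -1.93368216e-03 -9.99998099e-01]] 0.08557564445184675
{'fx': 535.0147049185662, 'fy': 535.0147049185662, 'cx': 322.86028840042195, 'cy': 244.11120555595605, 'R': array([[-0.01508852, -0.99985477, -0.00792272],
       [-0.99457698,  0.01582338, -0.10279231],
       [ 0.10290275,  0.00632877, -0.99467129]]), 't': array([-0.01030243,  0.56370169,  1.45292412])}
{'fx': 577.8340264640646, 'fy': 577.8340264640646, 'cx': 316.15079052207835, 'cy': 243.47558453123264, 'R': array([[-0.9303831 , -0.36643646, -0.01056402],
       [-0.21512415,  0.56908072, -0.7936427 ],
       [ 0.2968314 , -0.73611918, -0.60829242]]), 't': array([0.50659704, 0.22334921, 1.41668205])}
```

View pics/top0.png

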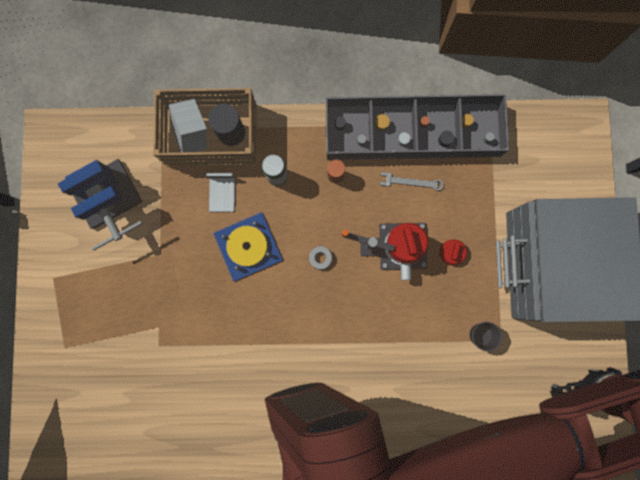

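View pics/side0.png

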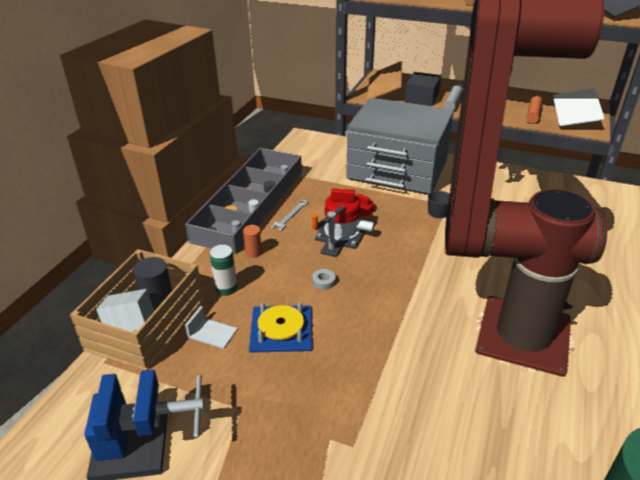

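Top view: cap/housing around (407,243), keeper post near (373,243), orange knob around (346,233), yellow seat (247,246) on the blue plate; a small red decoy at (455,252). Now measure.

```bash
cat > h.py <<'E'
import numpy as np,cv2,pickle
from station import robot, vision, workorder
def ray(c,u,v):
    d=c['R'].T@np.array([(u-c['cx'])/c['fx'],(v-c['cy'])/c['fy'],1]); return -c['R'].T@c['t'],d
def onz(c,u,v,z):
    o,d=ray(c,u,v); return o+d*(z-o[2])/d[2]
def proj(c,X):
    p=c['R']@np.asarray(X,float)+c['t']; return np.array([c['fx']*p[0]/p[2]+c['cx'],c['fy']*p[1]/p[2]+c['cy']])
def tri(c1,p1,c2,p2):
    (a,d),(b,e)=ray(c1,*p1),ray(c2,*p2); s=np.linalg.lstsq(np.c_[d,-e],b-a,rcond=None)[0]
    P,Q=a+s[0]*d,b+s[1]*e; return (P+Q)/2,np.linalg.norm(P-Q)
def blobs(c,h0,h1,s=130,v=60,amin=8):
    H=cv2.cvtColor(c['image'],cv2.COLOR_RGB2HSV); h=H[...,0].astype(int)
    m=((h>=h0)&(h<=h1) if h0<=h1 else (h>=h0)|(h<=h1))&(H[...,1]>s)&(H[...,2]>v)
    n,l,st,ce=cv2.connectedComponentsWithStats(m.astype(np.uint8))
    return [(st[i,4],ce[i].round(1),st[i,:4],(l==i)) for i in range(1,n) if st[i,4]>=amin]
E
python3 - <<'E'
from h import *
T,S=[pickle.load(open(n+'.pkl','rb')) for n in('top','side')]
for nm,c in(('top',T),('side',S)):
    for k,a in(('yel',(22,34,150,100,200)),('red',(176,3,180,70,30)),('orange',(5,14,190,120,8)),('blue',(105,125,130,60,100))):
        for b in blobs(c,*a): print(nm,k,b[0],b[1],b[2])
a=cv2.resize(T['image'][200:290,325:485],None,fx=5,fy=5,interpolation=cv2.INTER_CUBIC)
cv2.imwrite('pics/c1.png',a[:,:,::-1])
a=cv2.resize(S['image'][175:265,290:410],None,fx=6,fy=6,interpolation=cv2.INTER_CUBIC)
cv2.imwrite('pics/c2.png',a[:,:,::-1])
E
```

```text
top yel 1171 [246.6 245.7] [227 227  40  39]
top red 843 [406.4 240.5] [389 224  39  37]
top red 340 [452.6 250.5] [443 240  24  24]
top orange 15 [344.7 232.6] [343 230   4   6]
top blue 411 [ 79.3 175.7] [ 59 162  42  29]
top blue 400 [ 92.9 201. ] [ 72 187  43  29]
top blue 640 [244.7 244.1] [215 214  67  66]
side yel 1173 [280.4 321.9] [258 305  46  35]
side red 902 [347.6 203.1] [325 189  48  34]
side red 39 [337.7 217.8] [335 214   6   8]
side orange 67 [313.9 220.5] [312 214   5  15]
side blue 1085 [280.7 336.5] [250 306  62  46]
side blue 930 [143.6 403.5] [133 371  22  65]
side blue 1762 [101.9 423. ] [ 85 375  38  86]
```

View pics/c1.png

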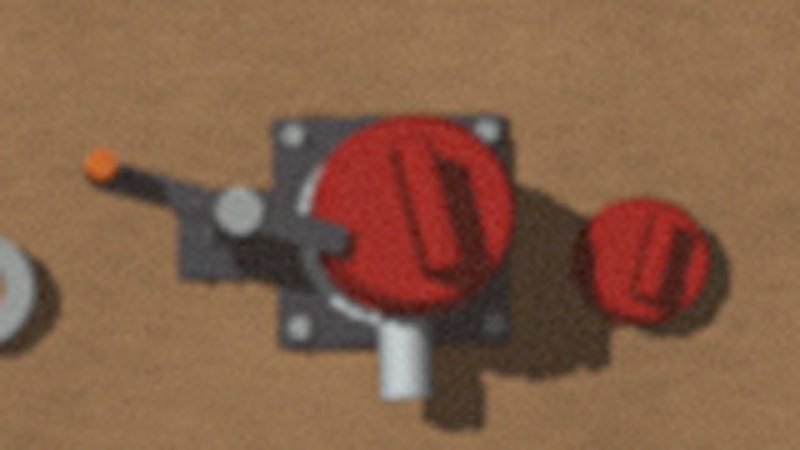

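View pics/c2.png

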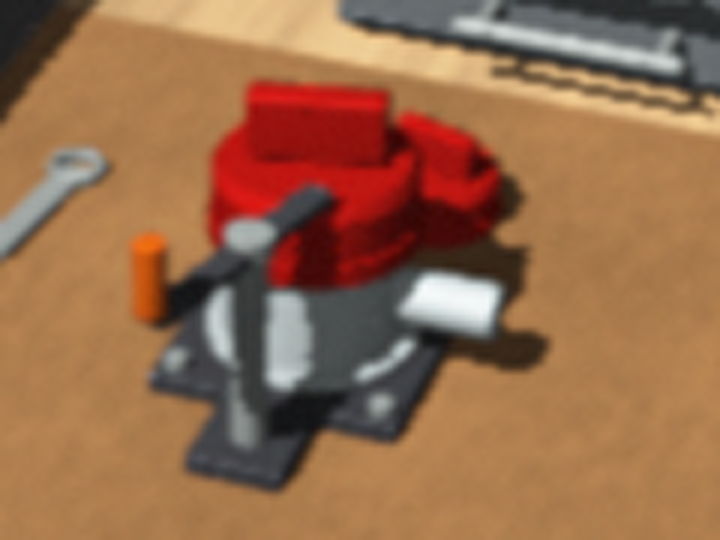

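Crops (5x from (325,200); 6x from (290,175)): knob top c1 (100,163), post (240,210), handle top face corners (395,150),(420,140),(458,268),(430,275); foot corners (275,120),(508,117),(508,348),(280,348); stub end (405,397). In side c2: knob top (150,238), post top (249,232), handle ends (250,85)–(388,95).

```bash
python3 - <<'E'
from h import *
T,S=[pickle.load(open(n+'.pkl','rb')) for n in('top','side')]
a=lambda x,y:(325+x/5-.4,200+y/5-.4); b=lambda x,y:(290+x/6-.42,175+y/6-.42)
print('knob',onz(T,*a(100,163),.168),onz(S,*b(150,240),.168),tri(T,a(100,163),S,b(150,240)))
print('post',tri(T,a(240,210),S,b(249,232)),onz(T,*a(240,210),.135))
print('nose',onz(T,*a(345,238),.128),onz(S,*b(315,195),.128))
H=np.array([onz(T,*a(*p),.153)[:2] for p in((395,150),(420,140),(458,268),(430,275))]);print('handle',H,H.mean(0))
d=(H[0]+H[1]-H[2]-H[3])/2;print(np.linalg.norm(d),np.degrees(np.arctan2(d[1],d[0])))
print('side handle top',onz(S,*b(250,87),.153),onz(S,*b(388,93),.153))
F=np.array([onz(T,*a(*p),.012)[:2] for p in((275,120),(508,117),(508,348),(280,348))]);print('foot',F,F.mean(0))
print('stub',onz(T,*a(405,397),.05))
# cap deck circle from red contour bounds
m=[x for x in blobs(T,176,3,180,70,300)][0][3]
cn=max(cv2.findContours(m.astype(np.uint8),0,2)[0],key=len)[:,0]
(x,y),r=cv2.minEnclosingCircle(cn);c=onz(T,x,y,.10);print('cap circ',x,y,r,c,r/535*(1.45-.1))
for nm,c,z in(('top',T,.03),('side',S,.03)):
    m=blobs(c,22,34,150,100,200)[0][3]
    cn=max(cv2.findContours(m.astype(np.uint8),0,2)[0],key=len)[:,0]
    e=cv2.fitEllipse(cn);print('seat',nm,e,onz(c,*e[0],z))
for c in(T,S):print([proj(c,(.545,-.16,z)) for z in(.1,.15)])
E
```

```text
knob [ 0.57832277 -0.07501705  0.168     ] [ 0.57685839 -0.0755575   0.168     ] (array([ 0.57756085, -0.07524484,  0.1681411 ]), np.float64(0.0015503659418441124))
post (array([ 0.55705026, -0.14814175,  0.13049263]), np.float64(0.0008195076939531049)) [ 0.55696308 -0.14763145  0.135     ]
nose [ 0.54232089 -0.20201019  0.128     ] [ 0.53940474 -0.19156905  0.128     ]
handle [[ 0.58444787 -0.22552256]
 [ 0.58936626 -0.23837154]
 [ 0.52378697 -0.25550566]
 [ 0.52045892 -0.24124993]] [ 0.554515   -0.24016242]
0.0668352588503015 14.231448896431667
side handle top [ 0.5877028  -0.23313227  0.153     ] [ 0.52382043 -0.25129554  0.153     ]
foot [[ 0.62064652 -0.1792616 ]
 [ 0.62022623 -0.3100806 ]
 [ 0.49044392 -0.30554771]
 [ 0.4924144  -0.1787136 ]] [ 0.55593277 -0.24340088]
stub [ 0.46273603 -0.2418455   0.05      ]
cap circ 407.5 242.5 19.91240692138672 [ 0.55684943 -0.24247217  0.1       ] 0.05024626045583565
seat top ((246.56674194335938, 245.63735961914062), (38.16032028198242, 38.8031120300293), 86.05491638183594) [0.56248409 0.19236125 0.03      ]
seat side ((280.3524475097656, 321.8064270019531), (33.15146255493164, 44.228538513183594), 82.39640808105469) [0.56023185 0.19898234 0.03      ]
[array([376.28813766, 247.47137   ]), array([378.08768995, 245.57067042])]
[array([336.32993548, 220.75284877]), array([336.52216629, 206.03575667])]
```

Hinge (0.557,-0.148), pot axis (0.556,-0.243) (95 mm apart ✓), knob (0.578,-0.075), 76 mm from the pivot ✓, z 0.168 ✓: keeper starts at ~0.27 rad. Cap handle yaw ≈14.5°. Next, move to behind the knob with shut fingers.

>>> jog_arm --motion "0 0.02 0.03 0.01 0 0 0; 0 0.05 0.08 0.01 0 0 0; 0 0.085 0.135 0.01 0 0 0; 0 0.12 0.19 0.01 0 0 0; 0 0.155 0.245 0.01 0 0 0; 0 0.19 0.3 0.01 0 0 0; 0 0.225 0.355 0.01 0 0 0; 0 0.26 0.41 0.01 0 0 0; 0 0.295 0.465 0.01 0 0 0; 0 0.326 0.518 0.01 0 0 0"

```text
time: 1.35
ee_pos: [0.5341, -0.0816, 0.2411]
eef_rot: [[0.938, 0.346, -0.0], [0.346, -0.938, -0.0], [-0.0, 0.0, -1.0]]
contact_force: [0.3, -0.4, 0.1]
width: -0.0
finger_force: 0.0
```

>>> jog_arm --motion "0 0 0 0 0 0 0;0 0 0 -0.03 0 0 0;0 0 0 -0.06 0 0 0;0 0 0 -0.085 0 0 0;0 0 0 -0.1 0 0 0;0 0 0 -0.1 0 0 0;0 0 0 -0.1 0 0 0"

```text
time: 2.22
ee_pos: [0.5341, -0.084, 0.1424]
eef_rot: [[0.938, 0.346, 0.002], [0.346, -0.938, -0.001], [0.001, 0.001, -1.0]]
contact_force: [0.4, -0.2, 0.2]
width: -0.0
finger_force: 0.0
```

>>> jog_arm --motion "0 0.01 0.008 0 0 0 0;0 0.02 0.014 0 0 0 0;0 0.033 0.014 0 0 0 0;0 0.045 0.011 0 0 0 0;0 0.057 0.007 0 0 0 0;0 0.067 0.001 0 0 0 0;0 0.076 -0.006 0 0 0 0;0 0.084 -0.014 0 0 0 0;0 0.091 -0.024 0 0 0 0;0 0.095 -0.032 0 0 0 0"

```text
time: 3.48
ee_pos: [0.6288, -0.1163, 0.1413]
eef_rot: [[0.938, 0.346, -0.0], [0.346, -0.938, 0.0], [0.0, -0.0, -1.0]]
contact_force: [-1.6, 1.3, -0.1]
width: -0.0001
finger_force: 0.6
```

```bash
python3 - <<'E'
from h import *
print(robot.sense()['ee_pos'])
for n in('top','side'):
    c=vision.capture(n)
    for b in blobs(c,5,14,190,120,5): print(n,b[:3], onz(c,*b[1],.15))
    if n=='top': cv2.imwrite('pics/t2.png',cv2.resize(c['image'][190:290,310:470],None,fx=5,fy=5,interpolation=cv2.INTER_CUBIC)[:,:,::-1])
    else: cv2.imwrite('pics/s2.png',cv2.resize(c['image'][160:265,270:410],None,fx=5,fy=5,interpolation=cv2.INTER_CUBIC)[:,:,::-1])
E
```

```text
[ 0.62879069 -0.11631042  0.14127886]
```

View pics/s2.png

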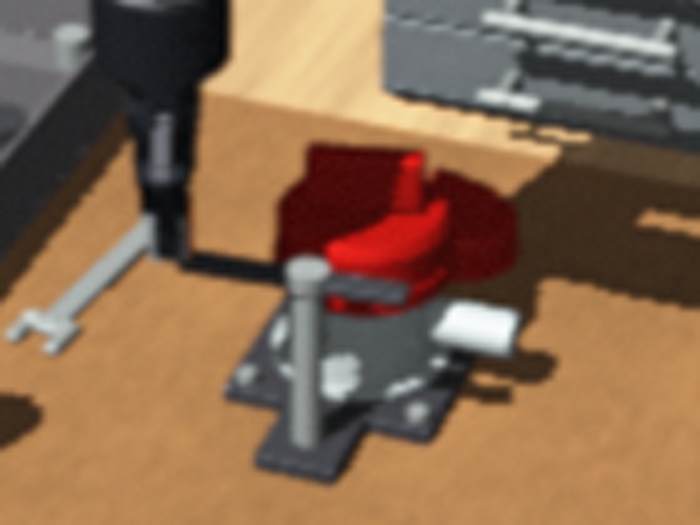

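Side crop: the lever's nose now points at (400,290), well aside of the cap; knob is behind the fingers at left. Back off, rise, and go above the cap handle.

>>> jog_arm --motion "0 -0.005 0.015 0 0 0 0;0 -0.005 0.02 0.02 0 0 0;0 -0.005 0.02 0.06 0 0 0;0.5 -0.01 0.01 0.1 0 0 -0.2;0.5 -0.03 -0.03 0.11 0 0 -0.4;0.5 -0.05 -0.07 0.11 0 0 -0.6;0.5 -0.07 -0.11 0.11 0 0 -0.7;0.5 -0.074 -0.126 0.11 0 0 -0.7;0.5 -0.074 -0.126 0.11 0 0 -0.7;0.5 -0.074 -0.126 0.11 0 0 -0.7"

```text
time: 4.82
ee_pos: [0.5551, -0.2403, 0.2518]
eef_rot: [[0.967, 0.254, 0.001], [0.254, -0.967, 0.0], [0.001, -0.0, -1.0]]
contact_force: [-0.2, 0.0, 0.8]
width: 0.0426
finger_force: 0.0
```

```bash
cat >> h.py <<'E'
def wrist(name):
    s=robot.sense(); c=vision.capture('wrist'); M=c['T_tool_cam']; Rt=np.array(s['eef_rot']); p=np.array(s['ee_pos'])
    Rc=Rt@M[:3,:3]; o=Rt@M[:3,3]+p; c['R']=Rc.T; c['t']=-Rc.T@o
    pickle.dump(c,open(name+'.pkl','wb')); cv2.imwrite(f'pics/{name}.png',c['image'][:,:,::-1]); return c,s
E
python3 - <<'E'
from h import *
c,s=wrist('w1'); print(s['ee_pos'],s['eef_rot'],s['width']); print(c['T_tool_cam'])
T=vision.capture('top'); S=vision.capture('side')
for n,c in(('t',T),('s',S)):
    for b in blobs(c,5,14,190,120,5): print(n,b[:3], onz(c,*b[1],.15))
E
```

```text
[ 0.55511326 -0.24026887  0.2517879 ] [[ 9.67082925e-01  2.54460375e-01  7.30254776e-04]
 [ 2.54460202e-01 -9.67083193e-01  3.22263944e-04]
 [ 7.88220524e-04 -1.25835179e-04 -9.99999681e-01]] 0.04264954175022588
[[ 5.73693702e-04 -9.62432133e-01 -2.71521750e-01  6.82455101e-02]
 [ 9.99999749e-01  4.39219363e-04  5.56031806e-04  4.64351858e-04]
 [-4.15885266e-04 -2.71522001e-01  9.62432143e-01 -1.42359066e-01]
 [ 0.00000000e+00  0.00000000e+00  0.00000000e+00  1.00000000e+00]]
t (np.int32(16), array([370.3, 211.2]), array([368, 209,   5,   5], dtype=int32)) [ 0.63361953 -0.14237444  0.15      ]
s (np.int32(56), array([305.2, 204.2]), array([303, 198,   5,  14], dtype=int32)) [ 0.62998961 -0.13790256  0.15      ]
s (np.int32(7), array([325., 204.]), array([325, 201,   1,   7], dtype=int32)) [ 0.57858078 -0.15828726  0.15      ]
```

View pics/w1.png

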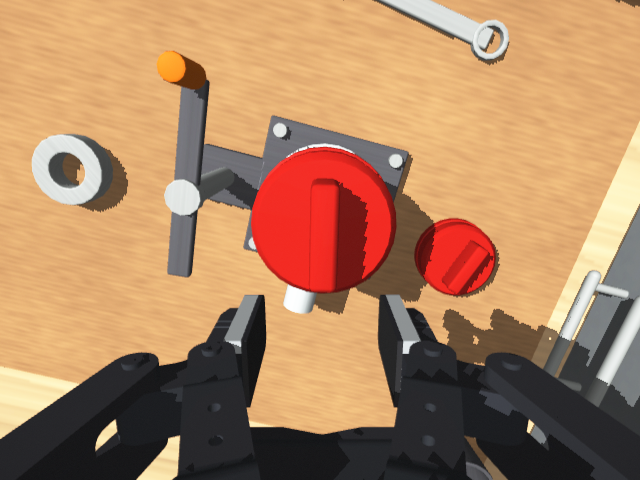

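Wrist view: keeper is aside (knob ≈1.49 rad), the handle runs vertically at columns ~312–338, rows ~180–290, aligned with the fingers.

```bash
python3 - <<'E'
from h import *
c=pickle.load(open('w1.pkl','rb'))
g=cv2.cvtColor(c['image'],cv2.COLOR_RGB2GRAY)
print(g[270,300:350].tolist()); print(g[165:205,324].tolist()); print(g[275:300,324].tolist()); print(g[200,300:350].tolist())
for p in((311.5,180),(338,180),(336.5,290),(309.5,290),(324,235)): print(p,onz(c,*p,.153))
# cap deck outline
m=[b for b in blobs(c,174,5,170,50,5000)][0][3]
cn=max(cv2.findContours(m.astype(np.uint8),0,2)[0],key=len)
print(cv2.minEnclosingCircle(cn),onz(c,*cv2.minEnclosingCircle(cn)[0],.117))
print('tcp at z.153 pix',proj(c,(.5551,-.2403,.153)))
E
```

```text
[101, 101, 101, 102, 102, 101, 101, 102, 102, 86, 100, 104, 103, 103, 103, 103, 103, 102, 101, 102, 102, 102, 102, 101, 100, 100, 100, 99, 99, 98, 98, 97, 88, 80, 70, 61, 48, 44, 49, 48, 50, 50, 49, 50, 49, 50, 48, 50, 49, 50]
[104, 104, 104, 104, 104, 104, 104, 104, 104, 105, 105, 104, 99, 80, 65, 66, 68, 68, 71, 80, 93, 101, 102, 102, 103, 104, 104, 105, 104, 104, 104, 104, 105, 105, 104, 104, 105, 104, 105, 104]
[99, 99, 100, 100, 100, 100, 99, 100, 99, 99, 100, 99, 99, 98, 93, 81, 70, 49, 61, 83, 84, 86, 87, 86, 85]
[102, 103, 103, 103, 103, 103, 102, 102, 102, 103, 91, 96, 102, 104, 105, 105, 106, 105, 106, 106, 105, 104, 104, 105, 104, 105, 104, 104, 103, 104, 103, 103, 102, 102, 96, 89, 76, 67, 57, 43, 51, 51, 50, 51, 51, 52, 51, 51, 52, 52]
(311.5, 180) [ 0.59142006 -0.2251564   0.153     ]
(338, 180) [ 0.59540298 -0.24026057  0.153     ]
(336.5, 290) [ 0.52804683 -0.25782399  0.153     ]
(309.5, 290) [ 0.5236716  -0.24122645  0.153     ]
(324, 235) [ 0.56093047 -0.24087315  0.153     ]
((323.2784729003906, 219.85443115234375), 73.25946807861328) [ 0.56233922 -0.24020307  0.117     ]
tcp at z.153 pix [320.66884637 243.63932582]
```

>>> jog_arm --motion "0.5 0.001 0 -0.02 0 0 0;0.5 0.003 0 -0.05 0 0 0;0.5 0.003 0 -0.075 0 0 0;0.5 0.003 0 -0.08 0 0 0;0.5 0.003 0 -0.08 0 0 0;0.5 0.003 0 -0.08 0 0 0"

```text
time: 5.72
ee_pos: [0.5582, -0.2419, 0.1725]
eef_rot: [[0.967, 0.253, 0.002], [0.253, -0.967, -0.001], [0.001, 0.001, -1.0]]
contact_force: [0.4, -0.2, 0.7]
width: 0.0425
finger_force: 0.0
```

>>> jog_arm --motion "0.5 0 0 -0.02 0 0 0;0.5 0 0 -0.04 0 0 0;0.5 0 0 -0.047 0 0 0;0.5 0 0 -0.047 0 0 0;0.3 0 0 -0.047 0 0 0;0 0 0 -0.047 0 0 0;0 0 0 -0.047 0 0 0;0 0 0 -0.047 0 0 0;0 0 0 -0.047 0 0 0;0 0 0 -0.047 0 0 0" --grip_force 60

```text
time: 6.98
ee_pos: [0.5581, -0.2419, 0.1252]
eef_rot: [[0.967, 0.253, 0.002], [0.253, -0.967, -0.001], [0.001, 0.001, -1.0]]
contact_force: [0.4, 0.1, 5.4]
width: 0.0168
finger_force: 59.5
```

>>> jog_arm --motion "0 0 0 0.005 0 0 0;0 0 0 0.015 0 0 0;0 0 0 0.03 0 0 0;0 0 0 0.05 0 0 0;0 0 0 0.075 0 0 0;0 0 0 0.1 0 0 0;0 0 0 0.125 0 0 0;0 0 0 0.14 0 0 0;0 0 0 0.14 0 0 0;0 0 0 0.14 0 0 0"

```text
time: 8.22
ee_pos: [0.557, -0.2413, 0.2633]
eef_rot: [[0.967, 0.253, -0.001], [0.253, -0.967, 0.001], [-0.001, -0.001, -1.0]]
contact_force: [-0.8, 0.1, -1.8]
width: 0.0171
finger_force: 58.6
```

```bash
python3 - <<'E'
from h import *
c,s=wrist('w2'); print(s['ee_pos'],s['contact_force'],s['width'])
t=vision.capture('top')
for b in blobs(t,176,3,180,70,300):
    cn=max(cv2.findContours(b[3].astype(np.uint8),0,2)[0],key=len); print(b[:3],cv2.minEnclosingCircle(cn),onz(t,*cv2.minEnclosingCircle(cn)[0],.25))
E
```

```text
[ 0.55699136 -0.24125269  0.26330393] [-0.76540097  0.12874435 -1.83311266] 0.017129558015519776
```

View pics/w2.png

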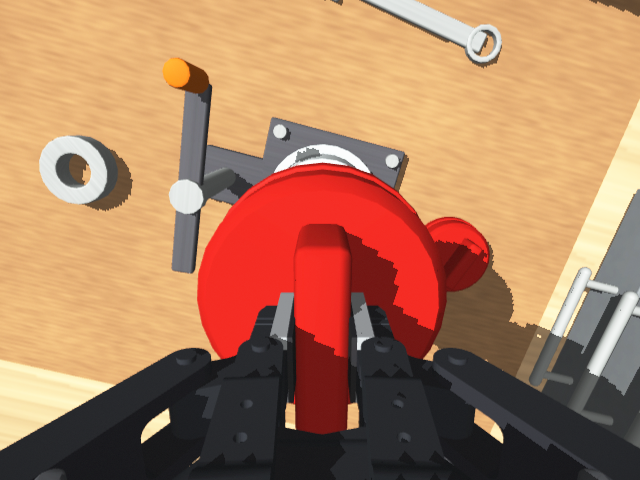

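Cap is held upright: outline columns 197–447 centred on the handle (~322). Now carry it short of the holder so that the wrist camera can see the seat.

>>> jog_arm --motion "0 -0.004 0.015 0 0 0 0;0 -0.012 0.05 0 0 0 0;0 -0.023 0.1 0 0 0 0;0 -0.035 0.155 0 0 0 0;0 -0.048 0.21 0 0 0 0;0 -0.06 0.265 0 0 0 0;0 -0.072 0.32 0 0 0 0;0 -0.083 0.37 0 0 0 0;0 -0.089 0.4 0 0 0 0;0 -0.092 0.41 0 0 0 0"

```text
time: 9.57
ee_pos: [0.464, 0.1705, 0.2639]
eef_rot: [[0.967, 0.256, -0.001], [0.256, -0.967, 0.0], [-0.001, -0.0, -1.0]]
contact_force: [0.2, -0.2, -0.8]
width: 0.0171
finger_force: 58.7
```

>>> jog_arm --motion "0 0 0 0 0 0 0;0 0 0 0 0 0 0;0 0 0 0 0 0 0"

```text
time: 9.95
ee_pos: [0.4657, 0.1675, 0.2642]
eef_rot: [[0.968, 0.252, -0.0], [0.252, -0.968, -0.0], [-0.0, 0.0, -1.0]]
contact_force: [-0.1, 0.3, -1.0]
width: 0.0174
finger_force: 58.7
```

```bash
python3 - <<'E'
from h import *
c,s=wrist('w3'); print(s['ee_pos'],s['contact_force'],s['width'])
for b in blobs(c,22,34,150,80,500):
    cn=max(cv2.findContours(b[3].astype(np.uint8),0,2)[0],key=len); e=cv2.fitEllipse(cn); print(b[:3],e,onz(c,*e[0],.03))
E
```

```text
[0.46572864 0.16748804 0.26420763] [-0.06498303  0.27776772 -1.00153536] 0.017422611398358892
(np.int32(13108), array([318.5,  86.4]), array([255,  19, 128, 136], dtype=int32)) ((318.4295349121094, 86.4460678100586), (127.26789855957031, 135.22389221191406), 178.6772918701172) [0.56495281 0.19543989 0.03      ]
```

View pics/w3.png

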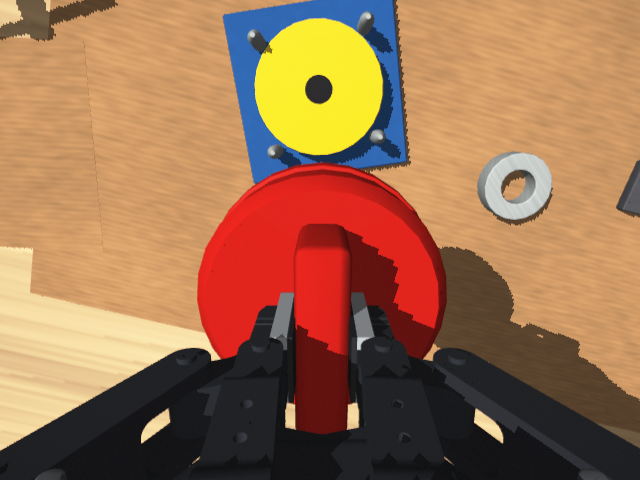

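The seat is fully visible at (318,86) between its four posts; cap outline spans columns 197–447. Fit the cap's deck edge in the same picture to relate the two.

```bash
python3 - <<'E'
from h import *
from scipy.optimize import least_squares as ls
c=pickle.load(open('w3.pkl','rb'))
m=max(blobs(c,172,5,150,40,5000),key=lambda b:b[0])[3]
P=[]
for r in range(225,325,4):
    x=np.where(m[r])[0]; P+= [onz(c,x.min()-.5,r,.256)[:2],onz(c,x.max()+.5,r,.256)[:2]]
P=np.array(P); f=ls(lambda q:np.hypot(*(P-q[:2]).T)-q[2],[.465,.167,.054],loss='soft_l1',f_scale=.001); print(f.x,f.cost,np.abs(f.fun).max())
# posts' tips (z .048)
for p in((251,35),(368,17),(380,134),(272,151)): print(onz(c,*p,.048))
print(np.mean([onz(c,*p,.048) for p in((251,35),(368,17),(380,134),(272,151))],0))
E
```

```text
[0.46783591 0.16749594 0.04966043] 6.924074301908054e-07 0.0003767593621351109
[0.587095   0.25669967 0.048     ]
[0.6230996  0.16984817 0.048     ]
[0.53988083 0.13475376 0.048     ]
[0.50294029 0.22051799 0.048     ]
[0.56325393 0.1954549  0.048     ]
```

Consistent: cap→holder shift is (+0.096, +0.027); post diagonals measure 131/130 mm ✓ (132).

>>> jog_arm --motion "0 0.015 0.004 0 0 0 0;0 0.045 0.012 0 0 0 0;0 0.075 0.021 0 0 0 0;0 0.092 0.026 0 0 0 0;0 0.096 0.027 0 0 0 0;0 0.096 0.027 -0.02 0 0 0;0 0.096 0.027 -0.06 0 0 0;0 0.096 0.027 -0.1 0 0 0;0 0.096 0.027 -0.135 0 0 0;0 0.096 0.027 -0.15 0 0 0"

```text
time: 11.25
ee_pos: [0.5584, 0.1947, 0.1107]
eef_rot: [[0.967, 0.253, -0.006], [0.253, -0.967, -0.001], [-0.006, -0.0, -1.0]]
contact_force: [0.2, -0.3, -1.2]
width: 0.0172
finger_force: 58.7
```

>>> jog_arm --motion "0 0 0 0 0 0 0;0 0 0 0 0 0 0;0 0 0 0 0 0 0"

```text
time: 11.62
ee_pos: [0.5627, 0.1957, 0.1162]
eef_rot: [[0.967, 0.253, 0.003], [0.253, -0.967, 0.001], [0.003, 0.0, -1.0]]
contact_force: [0.4, -0.6, -1.7]
width: 0.017
finger_force: 58.7
```

```bash
python3 - <<'E'
from h import *
c,s=wrist('w4'); print(s['ee_pos'],s['contact_force'],s['width'])
S=vision.capture('side')
a=cv2.resize(S['image'][240:370,220:350],None,fx=4,fy=4,interpolation=cv2.INTER_CUBIC)
b=cv2.resize(c['image'],(400,300)); o=np.zeros((520,930,3),np.uint8); o[:,:520]=a; o[:300,530:]=b
cv2.imwrite('pics/m4.png',cv2.resize(o,(790,442))[:,:,::-1])
E
```

```text
[0.56265527 0.19574187 0.11618433] [ 0.3922522  -0.5724039  -1.71126487] 0.017039474039575182
```

View pics/m4.png

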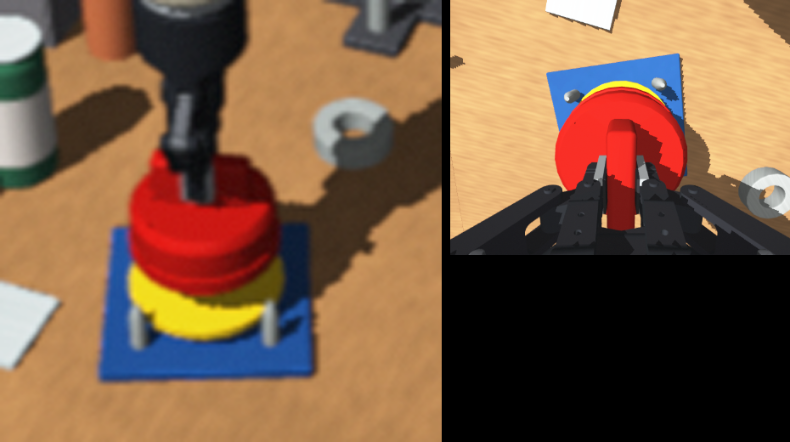

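Cap hovers level and centred over the seat, posts at both sides. Lower slowly.

>>> jog_arm --motion "0 -0.001 -0.001 -0.006 0 0 0;0 -0.001 -0.001 -0.012 0 0 0;0 -0.001 -0.001 -0.018 0 0 0;0 -0.001 -0.001 -0.024 0 0 0;0 -0.001 -0.001 -0.029 0 0 0;0 -0.001 -0.001 -0.032 0 0 0;0 -0.001 -0.001 -0.034 0 0 0;0 -0.001 -0.001 -0.036 0 0 0;0 -0.001 -0.001 -0.036 0 0 0"

```text
time: 12.85
ee_pos: [0.5607, 0.1946, 0.0792]
eef_rot: [[0.967, 0.253, 0.0], [0.253, -0.967, 0.0], [0.0, 0.0, -1.0]]
contact_force: [-3.5, -0.6, 5.2]
width: 0.0168
finger_force: 59.5
```

>>> jog_arm --motion "0 0 0 -0.003 0 0 0;0 0 0 -0.006 0 0 0;0 0 0 -0.009 0 0 0;0 0 0 -0.012 0 0 0;0 0 0 -0.014 0 0 0;0 0 0 -0.014 0 0 0;0 0 0 -0.014 0 0 0"

```text
time: 13.72
ee_pos: [0.5612, 0.1947, 0.0699]
eef_rot: [[0.967, 0.254, 0.001], [0.254, -0.967, -0.0], [0.001, 0.0, -1.0]]
contact_force: [-17.1, -4.3, 35.6]
width: 0.017
finger_force: 64.1
```

Force 35 N at TCP z 0.070: seat bottomed. Relieve, release and rise.

>>> jog_arm --motion "0 0 0 0.002 0 0 0;0 0 0 0.003 0 0 0;0.15 0 0 0.003 0 0 0;0.3 0 0 0.003 0 0 0;0.5 0 0 0.003 0 0 0;0.5 0 0 0.003 0 0 0;0.5 0 0 0.01 0 0 0;0.5 0 0 0.03 0 0 0;0.5 0 0 0.06 0 0 0;0.5 0 0 0.1 0 0 0"

```text
time: 14.98
ee_pos: [0.5601, 0.1944, 0.1659]
eef_rot: [[0.967, 0.253, -0.001], [0.253, -0.967, -0.0], [-0.001, -0.0, -1.0]]
contact_force: [-0.3, 0.3, 0.7]
width: 0.0428
finger_force: 0.0
```

>>> jog_arm --motion "0.3 0 0 0.03 0 0 0;0 0 0 0.06 0 0 0;0 0 0 0.08 0 0 0;0 0 0 0.08 0 0 0;0 0 0 0.08 0 0 0"

```text
time: 15.6
ee_pos: [0.5598, 0.1944, 0.2432]
eef_rot: [[0.967, 0.253, -0.002], [0.253, -0.967, -0.0], [-0.002, -0.0, -1.0]]
contact_force: [-0.4, -0.1, -0.1]
width: 0.0005
finger_force: 0.0
```

```bash
python3 - <<'E'
from h import *
c,s=wrist('w5'); print(s['ee_pos'],s['contact_force'],s['width'])
S=vision.capture('side');T=vision.capture('top')
a=cv2.resize(S['image'][270:370,230:340],None,fx=4,fy=4,interpolation=cv2.INTER_CUBIC)
b=cv2.resize(c['image'],(360,270)); o=np.zeros((400,800,3),np.uint8); o[:,:440]=a; o[:270,440:]=b
cv2.imwrite('pics/m5.png',o[:,:,::-1])
E
```

```text
[0.55984708 0.19435494 0.24315807] [-0.42556962 -0.1450754  -0.10200909] 0.0004985378116520608
```

View pics/m5.png

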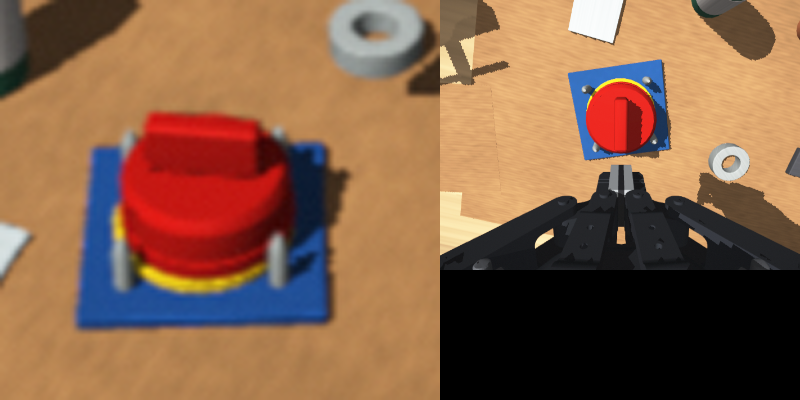

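Cap sits upright inside the posts. A quick confirming press on the handle's top (expected at z≈0.098).

>>> jog_arm --motion "0 0 0 -0.03 0 0 0;0 0 0 -0.08 0 0 0;0 0 0 -0.115 0 0 0;0 0 0 -0.13 0 0 0;0 0 0 -0.136 0 0 0;0 0 0 -0.14 0 0 0;0 0 0 -0.143 0 0 0;0 0 0 -0.146 0 0 0;0 0 0 -0.148 0 0 0;0 0 0 -0.148 0 0 0"

```text
time: 17.0
ee_pos: [0.561, 0.1946, 0.098]
eef_rot: [[0.967, 0.253, 0.001], [0.253, -0.967, 0.0], [0.001, 0.0, -1.0]]
contact_force: [-2.7, 0.3, 7.3]
width: 0.0
finger_force: 3.8
```

Contact at exactly z 0.098, so cap is home. Now over to the filter element.

>>> jog_arm --motion "0 0 0 0.03 0 0 0;0 0 0 0.08 0 0 0;0 0 0 0.13 0 0 0;0 0 -0.02 0.15 0 0 0;0 0 -0.07 0.15 0 0 0;0 0 -0.12 0.15 0 0 0;0 0 -0.17 0.15 0 0 0;0 0 -0.22 0.15 0 0 0;0 0 -0.27 0.15 0 0 0;0 0 -0.32 0.15 0 0 0"

```text
time: 18.25
ee_pos: [0.5594, -0.1278, 0.2453]
eef_rot: [[0.968, 0.253, -0.001], [0.253, -0.968, 0.0], [-0.001, -0.001, -1.0]]
contact_force: [0.5, 0.0, 0.4]
width: 0.0003
finger_force: 0.0
```

>>> jog_arm --motion "0 -0.003 -0.05 0 0 0 0;0 -0.003 -0.09 0 0 0 0;0 -0.003 -0.115 0 0 0 0;0 -0.003 -0.117 0 0 0 0;0 -0.003 -0.117 -0.01 0 0 0;0 -0.003 -0.117 -0.01 0 0 0"

```text
time: 19.0
ee_pos: [0.5569, -0.2408, 0.2347]
eef_rot: [[0.967, 0.255, -0.002], [0.255, -0.967, 0.002], [-0.002, -0.002, -1.0]]
contact_force: [-0.5, 0.2, 1.1]
width: -0.0003
finger_force: 0.0
```

```bash
python3 - <<'E'
from h import *
T=vision.capture('top')
s=robot.sense(); print(s['ee_pos'],s['contact_force'])
for b in blobs(T,45,85,80,40,20): print(b[:3],onz(T,*b[1],.097))
for b in blobs(T,176,3,180,70,300):
    cn=max(cv2.findContours(b[3].astype(np.uint8),0,2)[0],key=len); p,r=cv2.minEnclosingCircle(cn); print(b[:2],p,r,onz(T,*p,.05))
E
```

```text
[ 0.55723097 -0.24093971  0.23535027] [ 0.42993069 -0.3611607   0.17966167]
(np.int32(185), array([410.8, 248.8]), array([401, 240,  20,  16], dtype=int32)) [ 0.54032686 -0.25109457  0.097     ]
(np.int32(606), array([242.4, 244.6])) (245.0065155029297, 245.3257293701172) 17.928253173828125 [0.56135094 0.19363183 0.05      ]
```

>>> jog_arm --motion "0 0 -0.001 -0.03 0 0 0;0 0 -0.001 -0.08 0 0 0;0 0 -0.001 -0.12 0 0 0;0 0 -0.001 -0.132 0 0 0;0 0 -0.001 -0.138 0 0 0;0 0 -0.001 -0.142 0 0 0;0 0 -0.001 -0.146 0 0 0;0 0 -0.001 -0.15 0 0 0;0 0 -0.001 -0.153 0 0 0;0 0 -0.001 -0.155 0 0 0"

```text
time: 20.3
ee_pos: [0.5588, -0.2441, 0.0839]
eef_rot: [[0.967, 0.253, 0.003], [0.253, -0.967, -0.001], [0.002, 0.002, -1.0]]
contact_force: [-1.6, 1.9, 6.0]
width: -0.0
finger_force: 3.2
```

>>> jog_arm --motion "0 0 0 -0.002 0 0 0;0 0 0 -0.002 0 0 0;0 0 0 -0.002 0 0 0"

```text
time: 20.68
ee_pos: [0.5588, -0.2441, 0.083]
eef_rot: [[0.967, 0.253, 0.003], [0.253, -0.967, -0.002], [0.002, 0.002, -1.0]]
contact_force: [-4.5, 3.6, 12.5]
width: -0.0
finger_force: 6.2
```

>>> jog_arm --motion "0 0 0 -0.003 0 0 0;0 0 0 -0.005 0 0 0;0 0 0 -0.005 0 0 0;0 0 0 -0.005 0 0 0"

```text
time: 21.18
ee_pos: [0.559, -0.2443, 0.0827]
eef_rot: [[0.967, 0.254, 0.003], [0.254, -0.967, -0.002], [0.002, 0.003, -1.0]]
contact_force: [-19.1, 10.8, 41.4]
width: -0.0
finger_force: 20.8
```

>>> jog_arm --motion "0 0 0 0.01 0 0 0;0 0 0 0.03 0 0 0;0 0 0 0.07 0 0 0;0 0 0 0.12 0 0 0;0 0 0 0.17 0 0 0;0 -0.02 0 0.2 0 0 0;0 -0.06 0 0.2 0 0 0;0 -0.1 0 0.2 0 0 0;0 -0.1 0 0.2 0 0 0;0 -0.1 0 0.2 0 0 0"

```text
time: 22.42
ee_pos: [0.4581, -0.2438, 0.2754]
eef_rot: [[0.967, 0.253, 0.002], [0.253, -0.967, -0.001], [0.002, 0.001, -1.0]]
contact_force: [-0.3, 1.0, 1.1]
width: 0.0002
finger_force: 0.0
```

```bash
python3 - <<'E'
from h import *
c,s=wrist('w6'); print(s['ee_pos'],s['contact_force'])
for b in blobs(c,45,85,80,40,300): print(b[:3])
T=vision.capture('top')
for b in blobs(T,5,14,190,120,5): print(b[:2],onz(T,*b[1],.15))
for b in blobs(T,176,3,180,70,300):
    cn=max(cv2.findContours(b[3].astype(np.uint8),0,2)[0],key=len); p,r=cv2.minEnclosingCircle(cn); print(b[0],p,r,onz(T,*p,.05))
E
```

```text
[ 0.45805016 -0.24384203  0.27536287] [-0.29686263  1.03605354  1.10176809]
(np.int32(5864), array([350. ,  89.4]), array([306,  42,  89,  95], dtype=int32))
(np.int32(18), array([370.1, 211.1])) [ 0.63388655 -0.14186971  0.15      ]
629 (244.85389709472656, 245.25189208984375) 17.976205825805664 [0.56156043 0.19404936 0.05      ]
```

Element stopped hard at z 0.083 (41 N), the keeper is still at ~1.49 rad, the cap is in the holder, and the robot is clear.

```bash
python3 -c "
from station import workorder; print(workorder.hand_in())"
```

```text
the job is handed in; nothing more can be done
None
```

The job is handed in, but no verdict came back. By my measurements the keeper is at about 1.49 rad, the cap is upright in the holder with the seat home, the element is pressed home, and the arm is clear at about 22 s.

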